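# Set a work-rest leg to its length mark and lock it with the cam lever

## Task

Take the longer of the two tube legs out of the wooden block and lower it into the bore of the grey bench stand until the dark ring round the tube is level with the top of the steel collar; do not let it drop to the bottom. Hold the leg upright at that mark and, with the same hand, turn and push the black thumb fin of the collar's cam lever clockwise (seen from above) all the way to its stop, so that the leg is clamped. Finish while still holding the leg at its mark, lever closed, and leave the short leg and the other things on the bench where they are.

Things in the scene. Friction and masses are not known exactly. Their poses are not given: they have to be found in the camera images.
- long_leg_center (a point): The longer leg: a loose aluminium tube, 24 mm in diameter, 130 mm long, about 0.14 kg, black rubber cap on its upper end (same diameter), 2.5 mm chamfer at the foot. It starts upright in either hole of the wooden block, its foot 12 mm above the table. Point on the axis half-way up (65 mm above the foot); z points to the capped end. Round, so its yaw does not matter.
- long_leg_mark (a point): Length mark of the longer leg: centre of a dark ring, 3 mm high, round the tube, on the axis, 70 mm above the foot (60 mm below the capped top). The part above the ring is for the hand: at the mark, 60 mm of tube stand above the collar.
- short_leg_center (a point): The shorter leg, not to be moved: same tube, 100 mm long, its dark ring 45 mm above its foot; upright in the other hole of the block. Point on the axis 50 mm above its foot.
- leg_block: Fixed wooden block, 70 mm along its x, 150 mm along its y, 55 mm high, with two upright holes of 26 mm diameter, 43 mm deep, on its y axis 36 mm either side of the middle (72 mm apart). Origin at the centre of the underside.
- stand: Grey cast bench stand that does not move: round foot 127 mm in diameter, upright column about 50 mm in diameter, steel collar ring of 53 mm diameter on top. Three brass shoes inside the bore close evenly round the leg as the cam lever turns and hold it. Origin at the centre of the underside, on the bore's axis.
- collar_mouth (a point): Middle of the top opening of the stand's steel collar, 100 mm above the table, on the bore's axis (z up): the leg's ring must come level with this point. The opening is 29 mm wide in the collar (top 12 mm) and 28 to 32 mm below it, 81 mm deep in all, so a leg let go with the lever open falls until its ring is 11 mm below the collar's top.
- cam_lever (a joint): Cam lever, a steel ring with a fin on top of the stand that turns about the bore's axis: 0 = fully open, grows clockwise seen from above to 0.95 rad = closed against its stop; starts at 0 to 0.15. Stays where it is left; turning it takes some 5 to 9 N on the fin. The leg may turn in the bore with the hand; the shoes grip it over the last 0.15 rad.
- lever_fin (a point): The lever's black upright thumb fin: a radial plate 6 mm thick, 23 to 49 mm from the bore's axis, up to 31 mm above the collar's top. Point in its middle (36 mm out, 14 mm up); x points radially outward. Fingers holding the leg with their tips 5 to 18 mm above the collar clear the fin if the jaws' line is roughly square to it; turned about the leg's axis, a finger's side pushes it round.
- tape_measure_c (a point): Bystander: a yellow tape measure, 33 x 86 x 65 mm, near the stand. Point half-way up.
- peg_a_c (a point): Bystander: a wooden spring peg, 18 x 72 x 11 mm, lying between the stand and the block.
- screwdriver_c (a point): Bystander: a screwdriver with a red handle, 180 mm long, lying near the table's front edge.
- sanding_block_c (a point): Bystander: a wooden sanding block, 55 x 97 x 27 mm, behind the stand. Point half-way up.

How it is judged:
By the outcome, as a careful person would: the job done as asked, in the order asked, and still so for the second after the job is handed in, while the arm keeps its last pose, push and grip.
It also fails if it takes over 48 s, if anything falls off the work surface, if the arm or the gripper's body presses on something with over 40 N, if the wrist force passes 120 N, or if a joint passes its speed limit or range.

## Robot

A 6-joint arm with a two-finger parallel gripper is mounted at the origin on a cart in front of the work surface, level with it; the furniture and walls round the work are solid. World frame = base frame: x ahead of the robot, y to its left, z up, the work surface at z = 0. Lengths are in m, angles in degrees, forces in N, time in s.
With the tool pointing down it reaches from about 0.4 to 0.825 m from the base axis. Payload 7 kg.
Tool frame: the origin (TCP) lies on the centre line of the jaws, within the pads' length; the fingertips stand 19 mm ahead of it and the grasp point (between the pads) is the TCP; z points along the fingers, y is the line along which they close (so a half turn about z gives the same grasp; the last joint's range is limited). The gripper opens to 88 mm and grips with 3 to 60 N. Pads are 19 mm wide; open, the fingers measure 130 mm over their backs; the gripper's body (78 mm by 193 mm) begins 47 mm behind the grasp point.
Start: joints at [90.418, 20.546, 0.682, 0, -70.136, -16.507], TCP at [0.187, 0.649, 0.246] pointing down, gripper open.
Joint ranges: [-176.03, 176.03], [-82.01, 121.73], [-58.28, 71.71], [-173.87, 95.51], [-174.79, -0.11], [-173.66, 173.66]. Speed limits (degrees/s): [136.94, 136.94, 172.46, 180, 180, 180].

## Interface

Orientations are given as [roll, pitch, yaw] about the fixed x, y, z axes, in that order (R = Rz(yaw) Ry(pitch) Rx(roll)).
In Python, from plant import * gives the robot as it stands. The module is installed in compiled form; this text tells all that it offers.
- The arm moves only by the tool play_rows, never from a script. Its argument "deltas" is a list of rows, each a list of 6 numbers: the shift along the world's x, y, z scaled (see below), then the turn, a rotation vector about the world's x, y, z scaled (see below). A call has 1 to 10 rows; each row shifts and turns the commanded pose from where the row before left it; what a row does not reach is not made up. The controller multiplies each number of a shift by 800 mm and each number of a turn by 180 degrees. A row lasts 1/10 s, in which the tool goes at most 50 mm and 8.59 degrees, less where a joint would pass 70% of its speed; a pose out of reach is approached as far as the arm can. A call with a number of a shift or a turn outside -1 to 1 is refused whole. A call with a gripper value outside its range is refused whole. "gripper" is the gripper command: -1 is shut, 1 is fully open, values between are in proportion, set as the call begins (left out, the last holds). The fingers move at their own pace and stop on an object; the grip force is fixed at half the most. Time passes only in rows, so rows that do not move let the fingers close. It gives the time, the measured TCP pose, the force, the opening and the grip force at its end, in the units of the state.
- get_obs(): the state, without advancing time (a new reading comes with each control period).
- snapshot(name): name is "scene" or "top"; returns (picture, depth): 400x640x3 uint8, blue, green, red; 400x640 float32, m along the optical axis (not along the pixel's ray), 0 where there is no reading.
- camera_model(name): a dict with "fx", "fy", "cx", "cy" (pixels), "world_to_cam" (4x4, takes a point from world to camera coordinates). Camera axes: x right, y down, z forward; pixel columns grow to the right and rows downward; lengths in m; the calibration is good to about 2 mm. A picture is of the moment at which its call begins. camera_model takes no time and is no camera call.
- close_job(): hands the job in; it is judged then, once.
The state is a dict: "clock": time; "joint_pos": joint angles; "qvel": joint speeds; "tau": joint torques, N m; "tool_pos": TCP position; "orientation": TCP orientation; "force": force on the tool from outside, world axes, zero at the start; "moment": the same for the moment, N m; "opening": finger opening in m; "gripper_force": force on a finger pad.
Only numpy, scipy, OpenCV 4.12 (cv2) and the standard library are available. Lean on these libraries where they do the work, as an engineer would, in place of code of your own. Each camera call takes 0.05 s, during which the arm holds its last target. There are 200 camera calls.

## Working session

There is one attempt and no reset: what is moved stays moved. The work goes in short steps, Python scripts to look and compute and a tool call to move; the robot and the scene stay as the last step left them, time stands still between calls to the robot, and variables do not carry over. Pictures are saved under pics/ and viewed, at most 10 in all, crops included, and the job is handed in when it is done.

Besides the shell and the picture viewer there is one more tool, called by a JSON object that holds its "op" and its "data", one argument or row to a line. play_rows: Moves the arm, as the interface text tells. Its arguments: {"type":"object","properties":{"deltas":{"type":"array","items":{"type":"array","items":{"type":"number","minimum":-1,"maximum":1}}},"gripper":{"type":"number"}},"required":["deltas"]}

```bash
mkdir -p pics; cat > h.py <<'E'
from plant import *
import numpy as np, cv2
def pts(name,d):
    m=camera_model(name); W=np.linalg.inv(m["world_to_cam"])
    v,u=np.mgrid[0:400,0:640]
    c=np.stack([(u-m["cx"])/m["fx"]*d,(v-m["cy"])/m["fy"]*d,d,np.ones_like(d)],-1)
    return (c@W.T)[...,:3]
def ray(name,u,v,z):
    m=camera_model(name); W=np.linalg.inv(m["world_to_cam"])
    r=W[:3,:3]@np.array([(u-m["cx"])/m["fx"],(v-m["cy"])/m["fy"],1]); o=W[:3,3]
    return o+r*(z-o[2])/r[2]
E
python3 - <<'E'
from h import *
for n in("scene","top"):
    p,d=snapshot(n); cv2.imwrite(f"pics/{n}0.png",p); np.save(f"{n}0.npy",d)
    m=camera_model(n); print(n,m["fx"],np.linalg.inv(m["world_to_cam"]).round(3).tolist())
o=get_obs();print(o)
E
```

```text
scene 421.758888011066 [[-0.837, -0.388, 0.387, 0.162], [-0.547, 0.618, -0.565, 0.517], [-0.02, -0.684, -0.729, 0.724], [0.0, 0.0, 0.0, 1.0]]
top 392.1781540274797 [[0.017, -0.98, 0.199, 0.333], [-1.0, -0.016, 0.004, 0.042], [-0.001, -0.199, -0.98, 0.923], [0.0, 0.0, 0.0, 1.0]]
{'clock': 0.1, 'joint_pos': array([ 9.04173940e+01,  2.05864308e+01,  6.40106015e-01, -1.87389200e-02,
       -7.01358411e+01, -1.65083650e+01]), 'qvel': array([-0.08249524, -0.14642688,  0.01698298,  0.15108425, -0.0498172 ,
        0.09531095]), 'tau': array([-2.64644383e-03, -5.84163308e+01,  2.93749040e+01,  7.01551795e+00,
        1.01687617e-02, -4.62517312e-05]), 'tool_pos': array([0.18697272, 0.6481674 , 0.24473159]), 'orientation': array([ 1.79916215e+02, -6.45944058e-03, -1.60973463e+01]), 'force': array([-0.4932566 , -0.26130627, -0.48580336]), 'moment': array([-0.00402517, -0.03529346, -0.01331937]), 'gripper_force': 0.0, 'opening': 0.08770116798405106}
```

View pics/scene0.png

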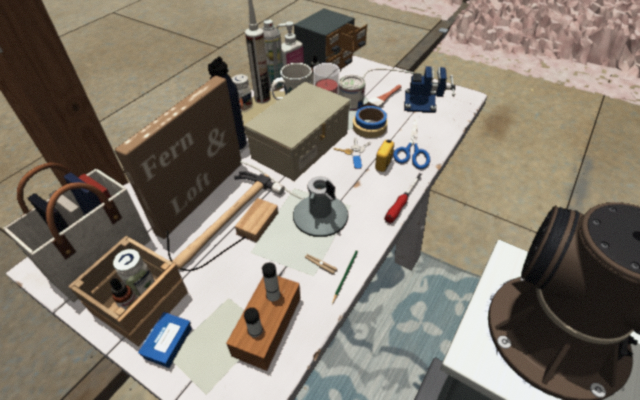

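View pics/top0.png

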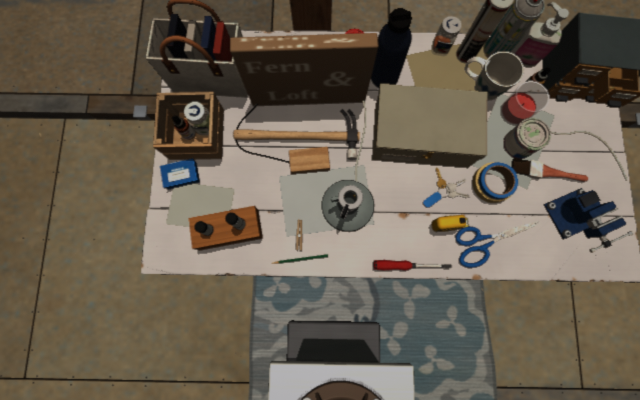

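The scene view shows the stand at about (320,205) and the block at (265,320), with its two capped legs at (269,275) and (252,318). In the top view the stand is at (348,203), and the leg caps are at (232,218) and (203,227). Next I'll measure these with depth and take enlarged crops.

```bash
python3 - <<'E'
from h import *
s=cv2.imread("pics/scene0.png");t=cv2.imread("pics/top0.png")
a=cv2.resize(s[165:245,280:360],(400,400),interpolation=cv2.INTER_CUBIC)
b=cv2.resize(t[165:245,308:388],(400,400),interpolation=cv2.INTER_CUBIC)
cv2.imwrite("pics/c0.png",np.hstack([a,b]))
for n in("top","scene"):
    P=pts(n,np.load(n+"0.npy")); 
    for lab,c in {"top":{"A":(232,218),"B":(203,227),"st":(348,200)},"scene":{"A":(269,275),"B":(252,318),"st":(320,200)}}[n].items():
        w=np.s_[c[1]-28:c[1]+29,c[0]-28:c[0]+29]
        q=P[w].reshape(-1,3); q=q[np.isfinite(q).all(1)]
        near=q
        if lab=="st":
            for lo,hi in((.005,.03),(.096,.104),(.108,.14)):
                k=q[(q[:,2]>lo)&(q[:,2]<hi)]
                if len(k): print(n,lab,lo,len(k),k.mean(0).round(4),k.min(0).round(4),k.max(0).round(4))
        else:
            w=np.s_[c[1]-14:c[1]+15,c[0]-12:c[0]+13]; q=P[w].reshape(-1,3)
            q=q[(q[:,2]>.07)&(q[:,2]<.2)]; zt=np.percentile(q[:,2],97); k=q[q[:,2]>zt-.006]
            print(n,lab,zt.round(4),len(k),k.mean(0).round(4),k.min(0).round(4),k.max(0).round(4))
E
```

```text
top A 0.1443 108 [0.4498 0.231  0.1417] [0.4383 0.2195 0.1383] [0.4609 0.2423 0.1468]
top B 0.1148 102 [0.4358 0.3009 0.1119] [0.4242 0.29   0.1089] [0.4474 0.3134 0.1158]
top st 0.005 1498 [ 0.5016 -0.0112  0.0138] [ 0.4503 -0.074   0.005 ] [0.5855 0.0499 0.0288]
top st 0.096 365 [ 0.5042 -0.01    0.1001] [ 0.4598 -0.0389  0.096 ] [0.5334 0.0278 0.1038]
top st 0.108 48 [0.4712 0.001  0.1293] [ 0.4599 -0.007   0.1089] [0.4853 0.0075 0.135 ]
scene A 0.1439 147 [0.4489 0.2346 0.142 ] [0.4392 0.2222 0.1379] [0.4618 0.2451 0.1461]
scene B 0.1141 172 [0.4345 0.3044 0.1118] [0.4237 0.2918 0.1082] [0.4471 0.3156 0.1147]
scene st 0.005 1251 [ 0.5053 -0.0036  0.0149] [ 0.4421 -0.1043  0.0051] [0.626  0.0489 0.0299]
scene st 0.096 276 [ 0.5048 -0.0031  0.1   ] [ 0.4597 -0.0367  0.0961] [0.5321 0.0297 0.1037]
scene st 0.108 97 [0.4712 0.0042 0.1229] [ 0.4601 -0.0028  0.1081] [0.4851 0.0098 0.1333]
```

View pics/c0.png

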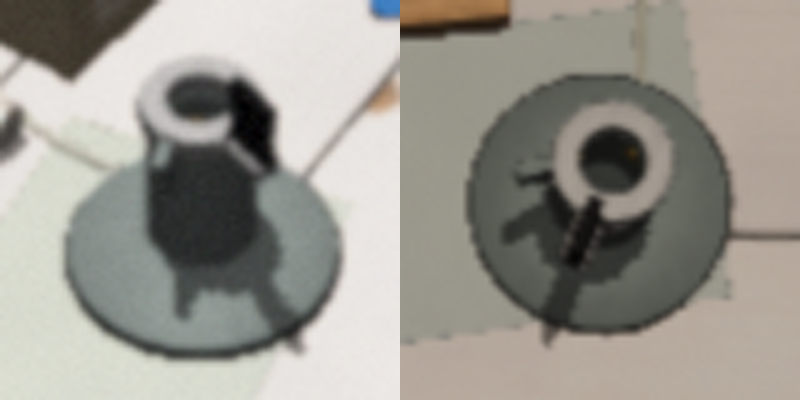

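The crops show the collar's bore at top-view pixel (350.6,197). The fin points toward the robot and slightly left, at (347,205) to (343,215). Next I'll fit the circles and check the clearances.

```bash
python3 - <<'E'
from h import *
from scipy.optimize import least_squares
for n in("top","scene"):
    P=pts(n,np.load(n+"0.npy")); q=P.reshape(-1,3)
    k=q[(abs(q[:,2]-.100)<.003)&(np.hypot(q[:,0]-.506,q[:,1]+.006)<.034)][:,:2]
    k=k[k[:,0]>.485]
    # annulus: robust: centre so that radii fall within [14.5,26.5]
    f=lambda c:np.maximum(0,np.maximum(np.hypot(*(k-c).T)-.0265,.0145-np.hypot(*(k-c).T)))
    r=least_squares(f,[.506,-.006],loss="soft_l1",f_scale=.001); print(n,"collar",r.x.round(4))
    g=q[(q[:,2]>.112)&(q[:,2]<.136)&(np.hypot(q[:,0]-.506,q[:,1]+.006)<.06)][:,:2]
    m=g.mean(0)-r.x; print("fin mean ang",np.degrees(np.arctan2(m[1],m[0])),np.hypot(*m))
    for lab,c0,zt in(("A",(.4495,.2325),.142),("B",(.435,.303),.112)):
        kk=q[(abs(q[:,2]-zt)<.0035)&(np.hypot(q[:,0]-c0[0],q[:,1]-c0[1])<.018)][:,:2]
        print(lab,kk.mean(0).round(4),cv2.minEnclosingCircle(kk.astype(np.float32)))
    t=q[(q[:,2]>.16)&(q[:,2]<.5)&(np.hypot(q[:,0]-.506,q[:,1]+.006)<.18)]
    print("tall near",len(t),t.min(0) if len(t) else "",t.max(0) if len(t) else "")
u=ray("top",350.6,197,.1);print(u)
E
```

```text
top collar [ 0.5061 -0.0108]
fin mean ang 161.39810465251088 0.03644150141412341
A [0.4498 0.2311] ((0.4498203694820404, 0.23127174377441406), 0.011996010318398476)
B [0.4358 0.301 ] ((0.43590736389160156, 0.301806777715683), 0.012071875855326653)
tall near 0  
scene collar [ 0.5059 -0.0089]
fin mean ang 159.46473931218424 0.03676765950840366
A [0.449  0.2344] ((0.44968098402023315, 0.23334717750549316), 0.012194453738629818)
B [0.4346 0.3041] ((0.43552398681640625, 0.3036973774433136), 0.012248065322637558)
tall near 0  
[ 0.50606937 -0.01416355  0.1       ]
```

{"op": "play_rows", "data": {
  "deltas": [
    [0.04,-0.05,0,0,0,0],
    [0.04,-0.05,0,0,0,0],
    [0.04,-0.05,0,0,0,0],
    [0.04,-0.05,0,0,0,0],
    [0.04,-0.05,0,0,0,0]
  ],
  "gripper": 0.2
}}

```text
clock: 0.6
tool_pos: [0.3439, 0.4514, 0.2453]
orientation: [180.0, 0.0, -16.1]
force: [1.0, 0.2, 0.8]
opening: 0.0552
gripper_force: 0.0
```

{"op": "play_rows", "data": {
  "deltas": [
    [0.0256,-0.0541,0,0,0,0],
    [0.0256,-0.0541,0,0,0,0],
    [0.0256,-0.0541,0,0,0,0],
    [0.0256,-0.0541,0,0,0,0],
    [0.0256,-0.0541,0,0,0,0],
    [0,0,0,0,0,0],
    [0,0,0,0,0,0],
    [0,0,-0.04,0,0,0],
    [0,0,-0.02,0,0,0],
    [0,0,0,0,0,0]
  ]
}}

```text
clock: 1.6
tool_pos: [0.4441, 0.2369, 0.1952]
orientation: [179.8, 0.1, -16.0]
force: [-0.4, -0.5, -0.2]
opening: 0.0523
gripper_force: 0.0
```

{"op": "play_rows", "data": {
  "deltas": [
    [0.0068,-0.0055,0,0,0,0],
    [0,0,-0.03,0,0,0],
    [0,0,-0.03,0,0,0],
    [0,0,-0.03,0,0,0],
    [0,0,0,0,0,0],
    [0,0,0,0,0,0]
  ]
}}

```text
clock: 2.2
tool_pos: [0.4518, 0.2331, 0.1267]
orientation: [-180.0, -0.0, -16.0]
force: [1.2, 0.8, 0.8]
opening: 0.0525
gripper_force: 0.0
```

```bash
python3 - <<'E'
from h import *
o=get_obs();print(o["tool_pos"],o["joint_pos"])
a,_=snapshot("scene");b,_=snapshot("top")
a=cv2.resize(a[230:350,210:330],(400,400));b=cv2.resize(b[150:270,160:280],(400,400))
cv2.imwrite("pics/c1.png",np.hstack([a,b]))
E
```

```text
[0.45177707 0.23313721 0.12666701] [ 4.94852090e+01  1.14489312e+01 -2.93353398e+01  4.25948376e-02
 -4.91836931e+01  2.44498791e+01]
```

View pics/c1.png

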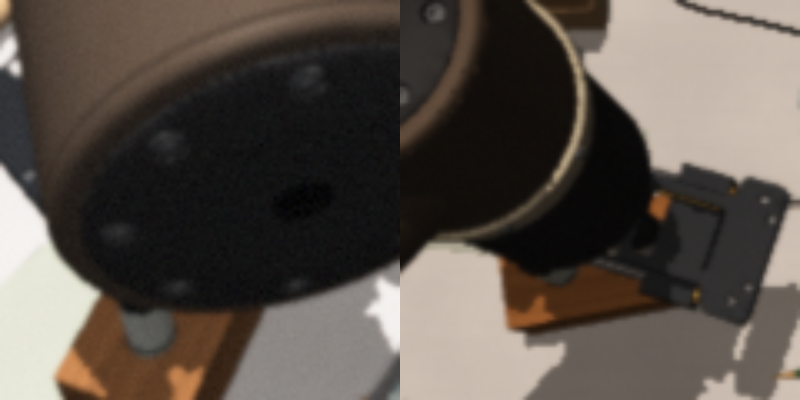

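The arm hides the grasp in both views: the crops show only the short leg at (150,330) left and the gripper. I'll go by the pose and finger readings.

{"op": "play_rows", "data": {
  "deltas": [
    [-0.0025,-0.001,-0.019,0,0,0],
    [0,0,0,0,0,0],
    [0,0,0,0,0,0],
    [0,0,0,0,0,0]
  ]
}}

```text
clock: 2.7
tool_pos: [0.4496, 0.2322, 0.1114]
orientation: [-179.9, -0.0, -16.1]
force: [0.8, 0.1, 0.3]
opening: 0.0527
gripper_force: 0.0
```

{"op": "play_rows", "data": {
  "deltas": [
    [0,0,0,0,0,0],
    [0,0,0,0,0,0],
    [0,0,0,0,0,0],
    [0,0,0,0,0,0],
    [0,0,0,0,0,0],
    [0,0,0,0,0,0],
    [0,0,0,0,0,0],
    [0,0,0,0,0,0]
  ],
  "gripper": -1
}}

```text
clock: 3.5
tool_pos: [0.4491, 0.2317, 0.1104]
orientation: [180.0, -0.0, -16.1]
force: [0.5, -0.0, 1.5]
opening: 0.0234
gripper_force: 30.0
```

{"op": "play_rows", "data": {
  "deltas": [
    [0,0,0.02,0,0,0],
    [0,0,0.04,0,0,0],
    [0,0,0.045,0,0,0],
    [0,0,0.045,0,0,0],
    [0,0,0.035,0,0,0],
    [0,0,0,0,0,0],
    [0,0,0,0,0,0]
  ]
}}

```text
clock: 4.2
tool_pos: [0.4488, 0.2318, 0.2583]
orientation: [-179.9, 0.0, -16.1]
force: [0.4, -0.6, -1.8]
opening: 0.0237
gripper_force: 30.0
```

{"op": "play_rows", "data": {
  "deltas": [
    [0.006,-0.025,0,0,0,0],
    [0.01,-0.045,0,0,0,0],
    [0.01,-0.045,0,0,0,0],
    [0.01,-0.045,0,0,0,0],
    [0.01,-0.045,0,0,0,0],
    [0.01,-0.045,0,0,0,0],
    [0.01,-0.04,0,0,0,0],
    [0.004,-0.012,0,0,0,0],
    [0,0,0,0,0,0],
    [0,0,0,0,0,0]
  ]
}}

```text
clock: 5.2
tool_pos: [0.5046, -0.0098, 0.2573]
orientation: [180.0, 0.1, -16.1]
force: [-0.5, 0.7, -1.8]
opening: 0.0236
gripper_force: 30.0
```

```bash
python3 - <<'E'
from h import *
a,da=snapshot("scene");b,db=snapshot("top");o=get_obs();print(o["tool_pos"],o["orientation"],o["opening"],o["force"],o["joint_pos"])
np.save("s2.npy",da);np.save("t2.npy",db);cv2.imwrite("pics/s2.png",a);cv2.imwrite("pics/t2.png",b)
a=cv2.resize(a[120:240,260:380],(400,400));b=cv2.resize(b[130:250,290:410],(400,400))
cv2.imwrite("pics/c2.png",np.hstack([a,b]))
E
```

```text
[ 0.50477639 -0.00912702  0.25782809] [ 1.79982356e+02  4.81804322e-02 -1.60445216e+01] 0.023605721900305073 [-0.38976854  1.10931189 -1.47467137] [ 2.12804485e+01  3.91044112e+00 -1.92153799e+01 -1.65033600e-02
 -6.69231916e+01  5.26815126e+01]
```

View pics/c2.png

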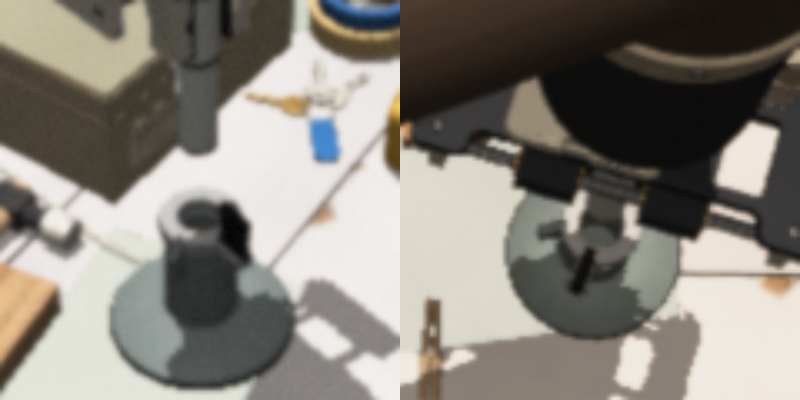

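The left crop shows the leg hanging over the stand: foot at (198,150), ring at (198,63) just below the fingertips, collar mouth at (198,215). I'll measure the leg axis and the ring height.

```bash
cat > meas.py <<'E'
from h import *
from scipy.optimize import least_squares
def leg(P,zlo,zhi,c0):
    q=P.reshape(-1,3);k=q[(q[:,2]>zlo)&(q[:,2]<zhi)&(np.hypot(q[:,0]-c0[0],q[:,1]-c0[1])<.016)]
    r=least_squares(lambda c:np.hypot(k[:,0]-c[0],k[:,1]-c[1])-.012,c0,loss="soft_l1",f_scale=.001)
    return len(k),r.x.round(4),k[:,2].min().round(4)
E
python3 - <<'E'
from meas import *
for n,f in(("scene","s2.npy"),("top","t2.npy")):
    P=pts(n,np.load(f))
    for lo,hi in((.165,.195),(.195,.222),(.15,.22)):
        try: print(n,lo,leg(P,lo,hi,[.505,-.009]))
        except Exception as e: print(n,e)
s=cv2.imread("pics/s2.png").astype(int).sum(2); P=pts("scene",np.load("s2.npy"))
u=260+198*120//400
for v in range(130,170): print(v,s[v,u-3:u+4].mean().round(0),P[v,u].round(4))
E
```

```text
scene 0.165 (142, array([ 0.5057, -0.0098]), np.float64(0.1651))
scene 0.195 (140, array([ 0.5058, -0.0097]), np.float64(0.1952))
scene 0.15 (283, array([ 0.5057, -0.0097]), np.float64(0.1615))
top 0.165 (43, array([ 0.5059, -0.0103]), np.float64(0.1651))
top 0.195 (30, array([ 0.5059, -0.0105]), np.float64(0.1973))
top 0.15 (74, array([ 0.5059, -0.0104]), np.float64(0.1613))
130 202.0 [0.4984 0.0012 0.2521]
131 215.0 [4.992e-01 1.000e-04 2.488e-01]
132 218.0 [ 4.994e-01 -3.000e-04  2.462e-01]
133 217.0 [ 4.995e-01 -3.000e-04  2.439e-01]
134 222.0 [ 4.993e-01 -1.000e-04  2.418e-01]
135 223.0 [ 4.995e-01 -3.000e-04  2.392e-01]
136 213.0 [0.4982 0.0018 0.2389]
137 213.0 [0.4979 0.0022 0.2369]
138 194.0 [4.992e-01 3.000e-04 2.328e-01]
139 147.0 [ 0.5005 -0.0016  0.2286]
140 165.0 [0.4989 0.0008 0.2286]
141 217.0 [0.4989 0.0009 0.2262]
142 245.0 [0.499  0.0009 0.2239]
143 251.0 [0.498  0.0024 0.223 ]
144 255.0 [ 0.4996 -0.      0.2182]
145 253.0 [0.4988 0.0013 0.217 ]
146 253.0 [ 0.5004 -0.0011  0.2122]
147 253.0 [0.4997 0.     0.2109]
148 254.0 [0.4994 0.0005 0.2089]
149 252.0 [4.995e-01 4.000e-04 2.064e-01]
150 254.0 [4.997e-01 1.000e-04 2.036e-01]
151 255.0 [0.498  0.0027 0.2038]
152 252.0 [0.4992 0.001  0.1995]
153 252.0 [4.997e-01 2.000e-04 1.963e-01]
154 252.0 [ 4.999e-01 -1.000e-04  1.934e-01]
155 254.0 [0.4995 0.0006 0.1916]
156 256.0 [ 0.5006 -0.001   0.1874]
157 254.0 [0.4987 0.0019 0.1878]
158 251.0 [0.4995 0.0007 0.184 ]
159 252.0 [0.4983 0.0026 0.1835]
160 254.0 [4.998e-01 4.000e-04 1.785e-01]
161 252.0 [0.4996 0.0007 0.1762]
162 251.0 [5.000e-01 2.000e-04 1.732e-01]
163 250.0 [0.162  0.5174 0.7235]
164 243.0 [ 0.5009 -0.001   0.1665]
165 266.0 [0.4986 0.0024 0.1676]
166 449.0 [0.4989 0.002  0.1645]
167 653.0 [ 0.5944 -0.1439  0.0028]
168 707.0 [ 5.943e-01 -1.438e-01 -5.000e-04]
169 714.0 [ 5.918e-01 -1.400e-01  3.000e-04]
```

{"op": "play_rows", "data": {
  "deltas": [
    [0,0,-0.02,0,0,0],
    [0,0,-0.02,0,0,0],
    [0,0,-0.02,0,0,0],
    [0,0,-0.02,0,0,0],
    [0,0,-0.015,0,0,0],
    [0,0,0,0,0,0]
  ]
}}

```text
clock: 5.9
tool_pos: [0.5046, -0.0096, 0.1811]
orientation: [179.9, 0.1, -16.0]
force: [1.2, -2.8, -1.9]
opening: 0.0234
gripper_force: 30.0
```

{"op": "play_rows", "data": {
  "deltas": [
    [0,0,-0.02,0,0,0],
    [0,0,-0.02,0,0,0],
    [0,0,-0.015,0,0,0],
    [0,0,0,0,0,0],
    [0,0,0,0,0,0],
    [0,0,0,0,0,0]
  ]
}}

```text
clock: 6.5
tool_pos: [0.5052, -0.0098, 0.1389]
orientation: [-180.0, -0.0, -16.1]
force: [-0.8, -1.3, -3.1]
opening: 0.0236
gripper_force: 30.0
```

{"op": "play_rows", "data": {
  "deltas": [
    [0,0,-0.006,0,0,0],
    [0,0,-0.006,0,0,0],
    [0,0,0,0,0,0],
    [0,0,0,0,0,0]
  ]
}}

```text
clock: 6.9
tool_pos: [0.505, -0.0098, 0.1285]
orientation: [180.0, 0.0, -16.1]
force: [0.1, -1.3, -3.0]
opening: 0.0234
gripper_force: 30.0
```

```bash
python3 - <<'E'
from h import *
a,da=snapshot("scene");z=[];F=[]
for i in range(4):
    b,db=snapshot("top");o=get_obs();z.append(o["tool_pos"]);F.append(o["force"])
print(np.mean(z,0).round(4),np.std(z,0).round(4),np.mean(F,0).round(2))
cv2.imwrite("pics/s3.png",a)
cv2.imwrite("pics/c3.png",np.hstack([cv2.resize(a[150:220,285:355],(400,400)),cv2.resize(b[150:250,290:390],(400,400))]))
E
```

```text
[ 0.505  -0.0098  0.1287] [0. 0. 0.] [-0.39 -1.24 -2.03]
```

View pics/c3.png

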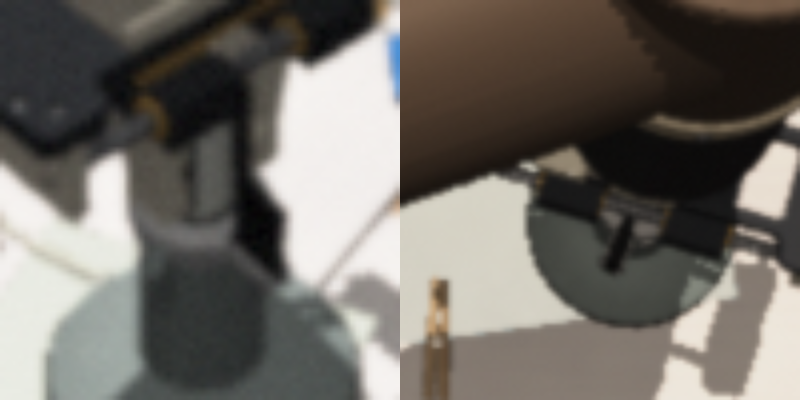

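The left crop shows the leg in the bore with its ring at the collar rim, around (210,215). The fin is at (265,240), clear between the fingers. I'll turn clockwise.

{"op": "play_rows", "data": {
  "deltas": [
    [0,0,0,0,0,-0.03],
    [0.0001,0.0001,0,0,0,-0.04],
    [0.0001,0.0001,0,0,0,-0.04],
    [0.0001,0.0001,0,0,0,-0.04],
    [0.0001,0.0001,0,0,0,-0.04],
    [0.0001,0.0001,0,0,0,-0.04],
    [0.0001,0.0001,0,0,0,-0.04],
    [0.0001,0,0,0,0,-0.03],
    [0,0,0,0,0,0],
    [0,0,0,0,0,0]
  ]
}}

```text
clock: 8.15
tool_pos: [0.5057, -0.0098, 0.1289]
orientation: [180.0, -0.0, -70.1]
force: [-0.0, -5.3, -1.8]
opening: 0.0234
gripper_force: 31.9
```

```bash
cat > st.py <<'E'
from h import *
z=[];F=[];M=[]
for i in range(3):
    b,db=snapshot("top");o=get_obs();z.append(o["tool_pos"]);F.append(o["force"]);M.append(o["moment"])
print(np.mean(z,0).round(4),o["orientation"].round(1),np.mean(F,0).round(2),np.mean(M,0).round(3),o["joint_pos"].round(1))
P=pts("top",db).reshape(-1,3)
g=P[(P[:,2]>.108)&(P[:,2]<.136)&(np.hypot(P[:,0]-.506,P[:,1]+.0103)<.055)&(np.hypot(P[:,0]-.506,P[:,1]+.0103)>.036)]
print(len(g),g.mean(0) if len(g) else "")
if len(g): print(np.degrees(np.arctan2(g[:,1].mean()+.0103,g[:,0].mean()-.506)))
E
python3 st.py
```

```text
[ 0.5057 -0.0097  0.1289] [180.   -0.  -70.1] [ 0.39 -5.3  -0.72] [-1.92  -0.185  0.08 ] [ 21.2  11.1 -29.5   0.  -49.5  -1.3]
0
```

{"op": "play_rows", "data": {
  "deltas": [
    [0,0,0,0,0,-0.02],
    [0,0,0,0,0,-0.02],
    [0.0001,0,0,0,0,-0.02],
    [0,0,0,0,0,-0.02],
    [0,0,0,0,0,-0.02],
    [0,0,0,0,0,0],
    [0,0,0,0,0,0]
  ]
}}

```text
clock: 9.0
tool_pos: [0.5061, -0.0099, 0.129]
orientation: [-180.0, -0.0, -88.0]
force: [2.4, -6.6, -0.3]
opening: 0.0234
gripper_force: 31.6
```

```bash
python3 st.py; python3 - <<'E'
from h import *
a,_=snapshot("scene");b,_=snapshot("top")
cv2.imwrite("pics/c4.png",np.hstack([cv2.resize(a[150:220,285:355],(400,400)),cv2.resize(b[150:250,290:390],(400,400))]))
E
```

```text
[ 0.5061 -0.0099  0.129 ] [-180.   -0.  -88.] [ 1.82 -7.04 -1.16] [-2.482 -0.872  0.144] [ 21.2  11.1 -29.4   0.1 -49.4 -19.3]
0
```

View pics/c4.png

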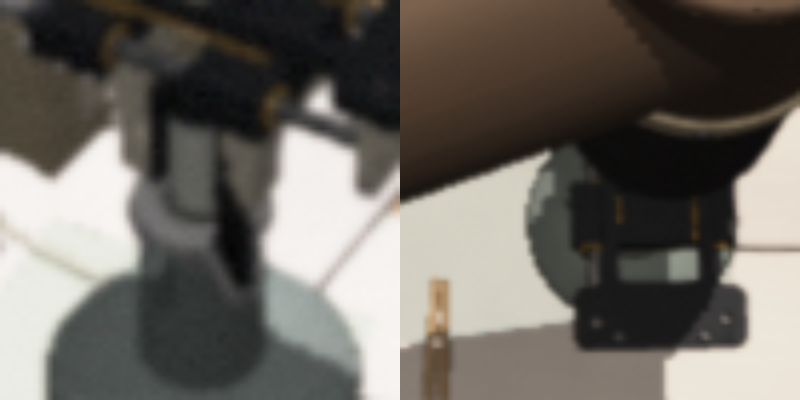

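The left crop shows the finger at (255,180) against the fin at (240,240), which has already swung left; the ring is still at the rim. I'll keep turning.

{"op": "play_rows", "data": {
  "deltas": [
    [0,0,-0.0003,0,0,-0.02],
    [0,0,-0.0003,0,0,-0.02],
    [0,0,0,0,0,-0.02],
    [0,0,0,0,0,-0.02],
    [0,0,0,0,0,-0.02],
    [0,0,0,0,0,-0.02],
    [0,0,0,0,0,0],
    [0,0,0,0,0,0]
  ]
}}

```text
clock: 10.05
tool_pos: [0.5073, -0.0096, 0.129]
orientation: [-179.8, 0.0, -109.6]
force: [4.9, -7.7, -1.5]
opening: 0.0233
gripper_force: 31.8
```

```bash
python3 st.py
```

```text
[ 0.5073 -0.0096  0.129 ] [-179.8    0.  -109.6] [ 3.93 -6.78 -2.48] [-2.561 -1.943  0.206] [ 21.2  11.1 -29.4   0.1 -49.3 -40.9]
0
```

{"op": "play_rows", "data": {
  "deltas": [
    [-0.0006,0,-0.0003,0,0,-0.015],
    [-0.0006,0,-0.0003,0,0,-0.015],
    [0,0,0,0,0,-0.015],
    [0,0,0,0,0,-0.015],
    [0,0,0,0,0,0],
    [0,0,0,0,0,0]
  ]
}}

```text
clock: 10.8
tool_pos: [0.5075, -0.0096, 0.129]
orientation: [-179.7, 0.1, -120.4]
force: [5.9, -9.1, -2.2]
opening: 0.0234
gripper_force: 32.4
```

```bash
python3 st.py
```

```text
[ 0.5075 -0.0096  0.129 ] [-1.797e+02  1.000e-01 -1.204e+02] [ 7.02 -8.75 -2.46] [-3.331 -3.141  0.213] [ 21.2  11.1 -29.5   0.2 -49.1 -51.7]
3 [0.48795171 0.02931379 0.11484241]
114.49431062541434
```

{"op": "play_rows", "data": {
  "deltas": [
    [0,0,0,0,0,-0.01],
    [0,0,0,0,0,-0.01],
    [0,0,0,0,0,-0.01],
    [0,0,0,0,0,0],
    [0,0,0,0,0,0]
  ]
}}

```text
clock: 11.45
tool_pos: [0.507, -0.01, 0.129]
orientation: [-179.8, 0.1, -125.8]
force: [5.6, -10.3, -0.2]
opening: 0.0233
gripper_force: 32.4
```

```bash
python3 st.py
```

```text
[ 0.507 -0.01   0.129] [-1.798e+02  1.000e-01 -1.258e+02] [  4.78 -10.58  -0.53] [-3.942 -2.699  0.35 ] [ 21.2  11.1 -29.5   0.2 -49.2 -57.1]
6 [0.49035427 0.03185829 0.11872451]
110.36083671429449
```

{"op": "play_rows", "data": {
  "deltas": [
    [0,0,0,0,0,-0.01],
    [0,0,0,0,0,-0.01],
    [0,0,0,0,0,0],
    [0,0,0,0,0,0]
  ]
}}

```text
clock: 12.0
tool_pos: [0.506, -0.0105, 0.1289]
orientation: [-179.8, 0.0, -129.4]
force: [1.6, -11.5, 2.3]
opening: 0.0237
gripper_force: 32.7
```

```bash
python3 st.py
```

```text
[ 0.506  -0.0105  0.1289] [-179.8    0.  -129.4] [  1.95 -11.84   2.17] [-4.403 -1.6    0.381] [ 21.2  11.  -29.6   0.2 -49.3 -60.7]
7 [0.49070638 0.03192714 0.12024986]
109.90912711412187
```

{"op": "play_rows", "data": {
  "deltas": [
    [0,0,0,0,0,-0.01],
    [0,0,0,0,0,-0.01],
    [0,0,0,0,0,0],
    [0,0,0,0,0,0]
  ]
}}

```text
clock: 12.55
tool_pos: [0.5049, -0.011, 0.1288]
orientation: [-179.9, -0.1, -133.0]
force: [-0.6, -12.0, 4.9]
opening: 0.0241
gripper_force: 33.0
```

```bash
python3 st.py
```

```text
[ 0.5049 -0.011   0.1288] [-1.799e+02 -1.000e-01 -1.330e+02] [ -1.14 -12.04   5.24] [-4.75  -0.317  0.435] [ 21.2  11.  -29.6   0.2 -49.4 -64.3]
9 [0.4907488  0.03198421 0.11968193]
109.8335200839592
```

```bash
python3 - <<'E'
from h import *
a,d=snapshot("scene");b,_=snapshot("top");cv2.imwrite("pics/s5.png",a);np.save("s5.npy",d)
cv2.imwrite("pics/c5.png",np.hstack([cv2.resize(a[150:220,285:355],(400,400),interpolation=cv2.INTER_CUBIC),cv2.resize(b[170:230,320:380],(400,400),interpolation=cv2.INTER_CUBIC)]))
P=pts("scene",d).reshape(-1,3)
r=np.hypot(P[:,0]-.506,P[:,1]+.009)
for lo,hi in((.102,.108),(.108,.114),(.114,.122),(.122,.134)):
    g=P[(P[:,2]>lo)&(P[:,2]<hi)&(r<.055)&(r>.0)]
    t=np.degrees(np.arctan2(g[:,1]+.009,g[:,0]-.506)); R=np.hypot(g[:,0]-.506,g[:,1]+.009)
    i=np.argsort(-R)[:14]; print(lo,[(int(t[k]),int(R[k]*1000)) for k in i])
E
```

```text
0.102 [(104, 48), (112, 47), (109, 46), (106, 46), (103, 45), (106, 45), (111, 45), (111, 44), (108, 44), (113, 41), (113, 41), (112, 38), (114, 32), (113, 30)]
0.108 [(106, 46), (111, 45), (111, 45), (109, 45), (109, 45), (109, 44), (111, 42), (112, 39), (112, 36), (112, 36), (114, 32), (113, 28)]
0.114 [(107, 48), (107, 46), (107, 46), (109, 46), (112, 45), (109, 45), (111, 43), (110, 41), (112, 37), (112, 36)]
0.122 [(107, 47), (107, 46), (109, 44)]
```

View pics/c5.png

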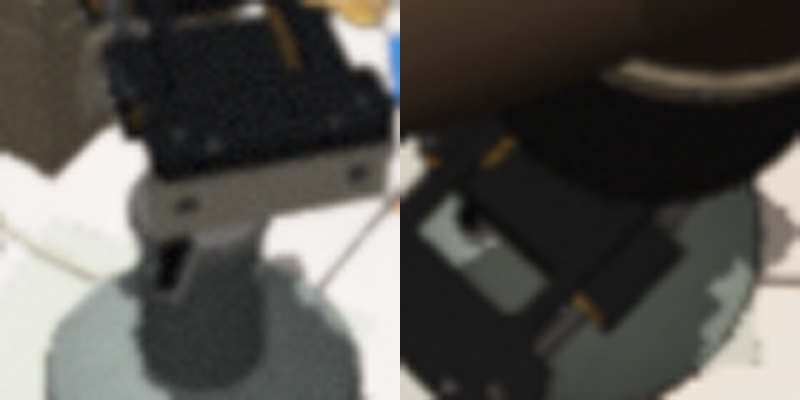

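The left crop shows the fin at (172,265), pushed round to about 108–110° by the finger. It hasn't moved over the last two steps, so it looks to be at its stop. I'll add a small push along the fin's travel direction and re-centre the hand to confirm.

{"op": "play_rows", "data": {
  "deltas": [
    [0.001,0.0004,0,0,0,0],
    [0.001,0.0004,0,0,0,0],
    [0.001,0.0004,0,0,0,0],
    [0,0,0,0,0,0],
    [0,0,0,0,0,0]
  ]
}}

```text
clock: 13.3
tool_pos: [0.5052, -0.0109, 0.1286]
orientation: [-180.0, -0.3, -133.0]
force: [-8.8, -14.0, 12.2]
opening: 0.0241
gripper_force: 34.0
```

```bash
python3 st.py
```

```text
[ 0.5053 -0.0109  0.1287] [-180.    -0.3 -133. ] [ -8.32 -13.93  12.08] [-5.174  2.383  0.593] [ 21.2  11.2 -29.4   0.2 -49.7 -64.3]
12 [0.49130149 0.03208414 0.1219444 ]
109.12617498837196
```

{"op": "play_rows", "data": {
  "deltas": [
    [-0.0005,0,0.0005,0,0,-0.005],
    [-0.0005,0,0.0005,0,0,-0.005],
    [0,0,0,0,0,0],
    [0,0,0,0,0,0],
    [0,0,0,0,0,0],
    [0,0,0,0,0,0],
    [0,0,0,0,0,0]
  ]
}}

```text
clock: 14.15
tool_pos: [0.5046, -0.0111, 0.1288]
orientation: [-180.0, -0.3, -134.8]
force: [-4.0, -15.3, 6.0]
opening: 0.0241
gripper_force: 35.3
```

```bash
python3 st.py; python3 - <<'E'
from meas import *
P=pts("scene",snapshot("scene")[1])
a,_=snapshot("scene"); b,_=snapshot("top")
cv2.imwrite("pics/c6.png",np.hstack([cv2.resize(a[150:220,285:355],(400,400),interpolation=cv2.INTER_CUBIC),cv2.resize(b[170:260,170:260],(400,400))]))
q=P.reshape(-1,3);r=np.hypot(q[:,0]-.506,q[:,1]+.009);g=q[(q[:,2]>.105)&(q[:,2]<.125)&(r<.055)&(r>.04)]
print(len(g),np.degrees(np.arctan2(g[:,1]+.009,g[:,0]-.506)).mean())
E
```

```text
[ 0.5046 -0.0111  0.1288] [-180.    -0.3 -134.8] [ -4.63 -15.44   4.85] [-6.056  0.948  0.609] [ 21.2  11.1 -29.5   0.2 -49.7 -66.1]
12 [0.49123235 0.03208825 0.12229385]
109.207835391605
22 109.67950277977702
```

View pics/c6.png

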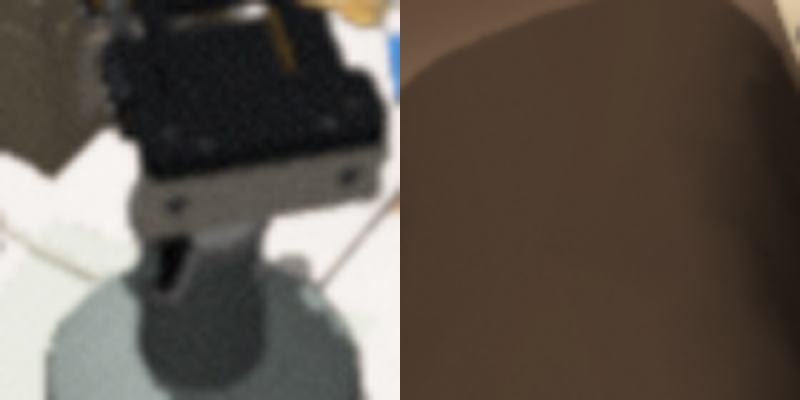

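The fin sits at about 109° and doesn't move even as the push rises, so the lever is at its stop. The leg is clamped and still held, and the readings are steady. I'm handing in.

```bash
python3 -c "
from plant import *
print(close_job())"
```

```text
the job is handed in; nothing more can be done
None
```

I handed the job in at about 14 s: the long leg was in the stand, still gripped, with its ring within about 1 mm of the collar top by tool height (the hand hid it in the last pictures), and the lever was pushed clockwise until the fin stopped moving under a rising push.

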